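Set the glass studio's fume extraction to speed four

TASK

Get the fume extraction ready before the torch is lit: on the grey fan console, push the black selector handle round with a fingertip, click by click, until it rests at speed four (the mark with four dots), and only then push the green start button fully in and let it come back out. Nothing is to be gripped: do not take the handle between the fingers, do not press the red stop button, and leave the glassware and tools about the bench where they stand.

Things in the scene. Friction and masses are not known exactly. Their poses are not given: they have to be found in the camera images.
- console: Grey fan console fixed to the bench, 172 mm front to back (its x) by 270 mm (its y). Its top panel slopes up 10 degrees from front to back: 53 mm above the bench at the front edge, 68 mm in the middle, 83 mm at the back. Origin: centre of the underside; x from front to back, y left seen from the front, z up. Place varies by about 20 cm, yaw by 0.3 rad.
- dial_center (a point): Fixed point on the panel surface, on the selector's axis. Axes: x up the slope, y left, z square out of the panel (the axis). Black scale marks 60 mm from it: an open ring for off, 75 degrees left (counter-clockwise) of x, then one to five dots, each 30 degrees further clockwise; four dots are 45 degrees right of x.
- handle_end (a point): Point in the black bar handle, 34 mm from the axis, 20 mm above the panel. Bar 14 mm wide, 9 to 32 mm above the panel, from 22 mm behind the axis to 42 mm ahead (pointing end, white line on top), on a round skirt 48 mm across, 12 mm high (grey). Axes: x along the bar, outward; y square to it on its counter-clockwise side (push on that side, towards -y, to raise the speed); z out of the panel.
- selector (a joint): Angle, rad: 0 = off, growing clockwise from above; clicks each 0.5236 (one 0.524, two 1.047, three 1.571, four 2.094, five 2.618), stops just beyond off and five. Starts at off, one or two. About 5 N square to the bar, 34 mm out, moves it out of a click; past halfway to the next it snaps on into it by itself, ahead of the finger, and stays.
- start_top (a point): Centre of the top of the green start button: round cap 24 mm across, 13 mm above the panel, in a 31 mm collar 5 mm high; it lies 36 mm up the slope from and 85 mm right of the panel's middle. z points out of the panel, x up the slope.
- start (a joint): How far the green start button is pressed, m: 0 = out, 0.005 = fully in. Spring return: 2 N to begin, 5 N fully in; press along -z of start_top.
- stop_top (a point): Centre of the top of the red mushroom stop button (38 mm diameter, top 24 mm above the panel), 72 mm down the slope from the green one. To be left alone.
- stop (a joint): How far the red stop button is pressed, m: 0 = out, 0.005 = fully in.
- frit_jar: Dark red jar with a metal lid, 60 mm diameter, 85 mm high, standing right of the console. Origin: centre of the underside. A bystander.
- green_tumbler: Green glass tumbler, 68 mm across the rim, 95 mm high, standing left of the console. Origin: centre of the underside. A bystander.
- red_tumbler: Red glass tumbler, 72 mm across the rim, 90 mm high, on the left of the bench. Origin: centre of the underside. A bystander.
- tweezers: Steel tweezers, 220 mm long, 28 mm wide, 8 mm high, lying in front of the console, to the right. Origin near the middle; x along them to the tips. A bystander.
- paddle: Black graphite paddle with a wooden handle, 270 mm long, 65 mm wide, 22 mm high, lying on the right of the bench. Origin at the joint of handle and blade; x towards the blade. A bystander.
- mandrel_stand: Wooden block 70 by 120 by 30 mm with five upright steel mandrels, 220 mm high, some with beads, on the left of the bench. Origin: centre of the underside. A bystander.

How it is judged:
By the outcome, as a careful person would: the job done as asked, in the order asked, and still so for the second after the job is handed in, with the robot touching nothing.
It also fails if it takes over 54 s, if anything falls off the work surface, if the arm or the gripper's body presses on something with over 40 N, if the wrist force passes 120 N, or if a joint passes its speed limit or range.

ROBOT

A 6-joint arm with a two-finger parallel gripper is mounted at the origin on the work surface. World frame = base frame: x ahead of the robot, y to its left, z up, the work surface at z = 0. Lengths are in m, angles in degrees, forces in N, time in s.
With the tool pointing down it reaches from about 0.15 to 0.775 m from the base axis. Payload 6.1 kg.
Tool frame: the origin (TCP) lies midway between the tips of the shut fingers; the grasp point (between the pads) lies 19 mm behind it; z points along the fingers, y is the direction in which the jaws open and shut (so a half turn about z gives the same grasp; the last joint's range is limited). The gripper opens to 85 mm and grips with 20 to 120 N. Pads are 22 mm wide; open, the fingers measure 114 mm over their backs; the gripper's body (76 mm by 85 mm) begins 54 mm behind the grasp point. The pads swing forward as they close: fully open they stand 13 mm farther back than shut.
Start: joints at [-73.453, 7.208, -2.269, 80.523, 0, 90], TCP at [0.15, -0.503, 0.231] pointing down, gripper open.
Joint ranges: [-155.77, 155.77], [-54.66, 111.73], [-72.52, 77.12], [-102.08, 115.82], [-83.92, 84.16], [-180, 180]. Speed limits (degrees/s): [136.94, 136.94, 172.46, 180, 180, 180].

INTERFACE

Orientations are given as [roll, pitch, yaw] about the fixed x, y, z axes, in that order (R = Rz(yaw) Ry(pitch) Rx(roll)).
In Python, from plant import get_obs, eyes, order gives the robot as it stands. The module is installed in compiled form; this text tells all that it offers.
- The arm moves only by the shell command python3 -m crank 'ROWS' [OPENING] [FORCE]. ROWS is JSON, a list of rows, each a list of 4 numbers: the shift along the tool's x, y, z in mm, then the turn about the tool's z in degrees. A call has 1 to 8 rows; each row shifts and turns the commanded pose from where the row before left it, along the tool's axes as they then stand; what a row does not reach is not made up. A row lasts 1/10 s, in which the tool goes at most 50 mm and 8.59 degrees, less where a joint would pass 70% of its speed; a pose out of reach is approached as far as the arm can. A call is refused whole if a number of a shift passes 50 or a number of a turn 8.59, either way. A call with a gripper value outside its range is refused whole. OPENING is the opening, from 0 (shut) to 1 (fully open), set as the call begins (- or left out, the last holds). The fingers move at their own pace and stop on an object; FORCE is the grip in N (left out, the last holds). Time passes only in rows, so rows that do not move let the fingers close. It gives the time, the measured TCP pose, the force and the opening at its end, in the units of the state.
- get_obs(): the state, without advancing time (a new reading comes with each control period).
- eyes.camera(name): name is "scene" or "top" or "wrist"; returns a dict with "frame" (420x560x3 uint8, red, green, blue), "fovy" (degrees; the focal length in pixels is half the picture's height over the tangent of half this angle, whatever the lens; pixels are square), "cx", "cy" (the principal point, pixels), "D" ([k1, k2, p1, p2, k3] as OpenCV has them; the pictures are not rectified), "cam_to_world" (4x4, takes a point from camera to world coordinates). Camera axes: x right, y down, z forward; pixel columns grow to the right and rows downward; lengths in m; the calibration is good to about 2 mm. A picture is of the moment at which its call begins. There is no depth.
- order.job_done(): hands the job in, once; it reports no verdict.
The state is a dict: "time_s": time; "joint_positions": joint angles; "qd": joint speeds; "joint_efforts": joint torques, N m; "position": TCP position; "tool_rot": TCP orientation; "wrist_force": force on the tool from outside, world axes, zero at the start; "wrist_torque": the same for the moment, N m; "grip_width": opening from 0.0 (shut) to 1.0 (fully open).
Only numpy, scipy, OpenCV 4.12 (cv2) and the standard library are available. Lean on these libraries where they do the work, as an engineer would, in place of code of your own. Each camera call takes 0.05 s, during which the arm holds its last target.

## Working session

There is one attempt and no reset: what is moved stays moved. The work goes in short steps, Python scripts to look and compute and a shell command to move; the robot and the scene stay as the last step left them, time stands still between calls to the robot, and variables do not carry over. Pictures are saved under pics/ and viewed, and the job is handed in when it is done.

```bash
mkdir -p pics; cat > h.py <<'E'
import numpy as np, cv2
from plant import get_obs, eyes, order
from scipy.spatial.transform import Rotation as R
def cam(n):
    c=eyes.camera(n); f=c["frame"]; h=f.shape[0]
    fl=h/2/np.tan(np.radians(c["fovy"])/2)
    K=np.array([[fl,0,c["cx"]],[0,fl,c["cy"]],[0,0,1]])
    return f,K,np.array(c["D"],float),np.array(c["cam_to_world"])
def save(f,n,s=1): cv2.imwrite(n,cv2.cvtColor(cv2.resize(f,None,fx=s,fy=s,interpolation=cv2.INTER_CUBIC),cv2.COLOR_RGB2BGR))
def proj(P,K,D,T):
    Ti=np.linalg.inv(T); r,_=cv2.Rodrigues(Ti[:3,:3])
    return cv2.projectPoints(np.array(P,float).reshape(-1,3),r,Ti[:3,3],K,D)[0].reshape(-1,2)
def ray(px,K,D,T):
    u=cv2.undistortPoints(np.array(px,float).reshape(-1,1,2),K,D).reshape(-1,2)
    d=np.c_[u,np.ones(len(u))]@T[:3,:3].T
    return T[:3,3],d
def atz(px,z,K,D,T):
    o,d=ray(px,K,D,T); return o+d*((z-o[2])/d[:,2])[:,None]
E
python3 - <<'E'
from h import *
import pickle
o=get_obs(); print(o)
d={}
for n in("scene","top","wrist"):
    c=cam(n); d[n]=c; save(c[0],f"pics/{n}0.png",1.4); print(n,c[3].round(3).tolist(),c[2])
pickle.dump(d,open("c0.pkl","wb"))
E
```

```text
{'time_s': 0.0, 'joint_positions': array([-7.34541155e+01,  7.24480904e+00, -2.32660459e+00,  8.05231163e+01,
       -2.00540148e-03,  9.00007906e+01]), 'qd': array([-0.10505019,  0.07840594, -0.10504749, -0.01704098, -0.0866145 ,
       -0.1723648 ]), 'joint_efforts': array([-1.50260872e-03, -4.35915828e+01,  3.52922308e+01,  1.72331824e-02,
       -1.92060043e-05,  1.22196141e-05]), 'position': array([ 0.14938757, -0.50288118,  0.23049447]), 'tool_rot': array([-1.79905470e+02,  2.00670310e-03,  1.65450973e+01]), 'wrist_force': array([3.08965024e-01, 1.04436081e+00, 8.87037789e-04]), 'wrist_torque': array([ 0.02383871, -0.04104395, -0.00486574]), 'grip_width': 0.9952244755007785}
scene [[0.854, 0.439, -0.279, 0.971], [0.52, -0.717, 0.464, -0.759], [0.003, -0.541, -0.841, 1.469], [0.0, 0.0, 0.0, 1.0]] [-0.08636627  0.          0.          0.          0.        ]
top [[-0.002, -0.996, 0.092, 0.403], [-1.0, 0.002, 0.004, -0.019], [-0.004, -0.092, -0.996, 1.342], [0.0, 0.0, 0.0, 1.0]] [-0.08462162  0.          0.          0.          0.        ]
wrist [[0.285, -0.909, -0.305, 0.228], [-0.959, -0.27, -0.091, -0.479], [0.0, 0.319, -0.948, 0.374], [0.0, 0.0, 0.0, 1.0]] [-0.06253517  0.          0.          0.          0.        ]
```

View pics/scene0.png

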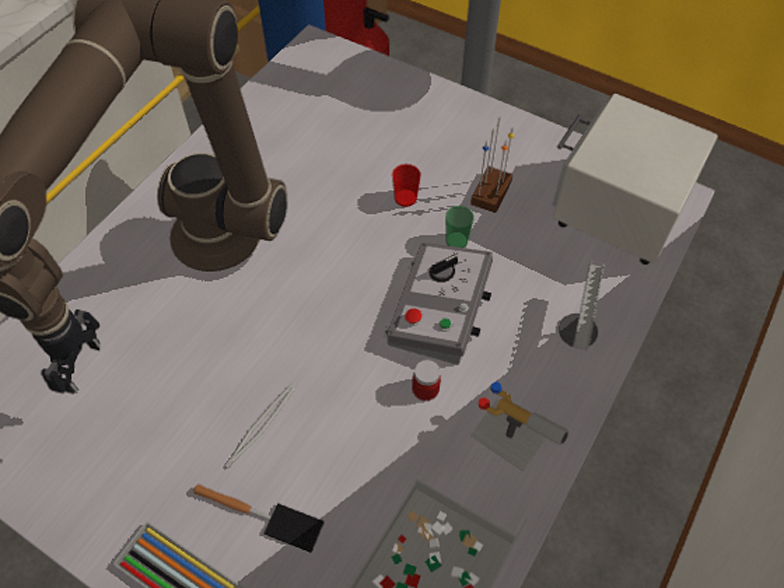

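View pics/top0.png

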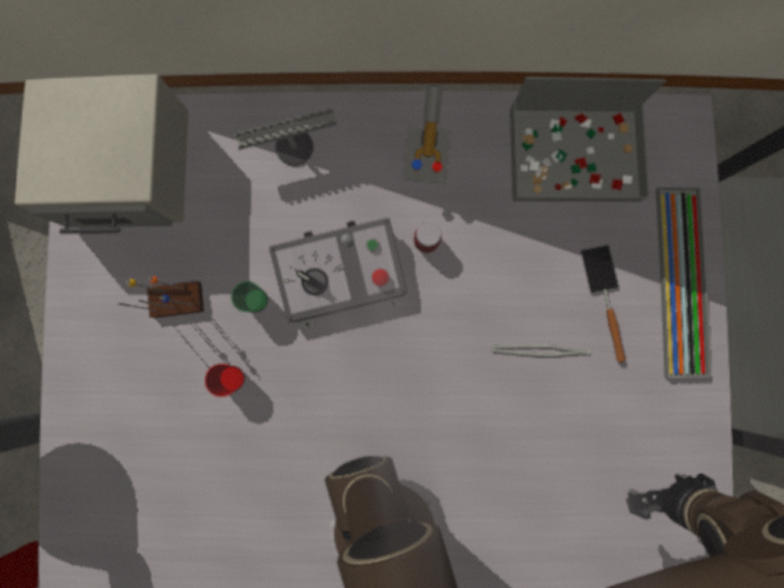

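The console is at about (337,268) in the 1.4x top picture. The handle points up-left and the red and green buttons are on its right. I'll zoom in on both views.

```bash
python3 - <<'E'
from h import *
import pickle
d=pickle.load(open("c0.pkl","rb"))
save(d["top"][0][145:240,180:300],"pics/topz.png",6)
save(d["scene"][0][165:265,270:360],"pics/scz.png",6)
E
```

```text
(no output)
```

View pics/topz.png

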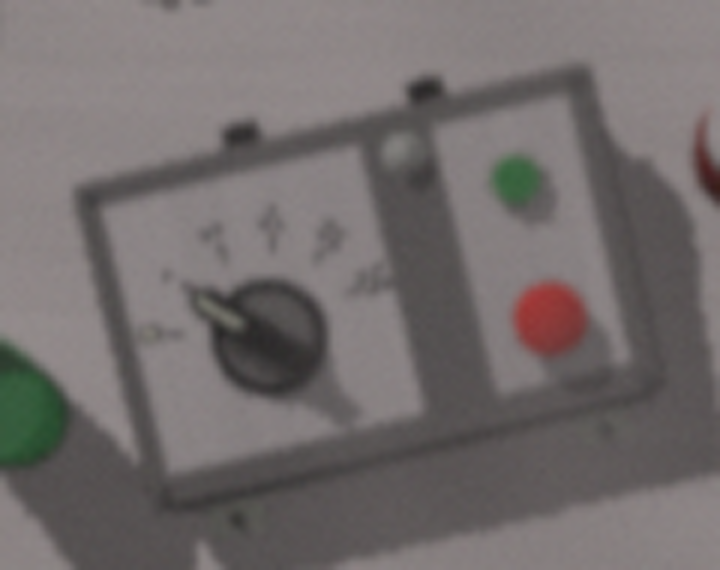

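View pics/scz.png

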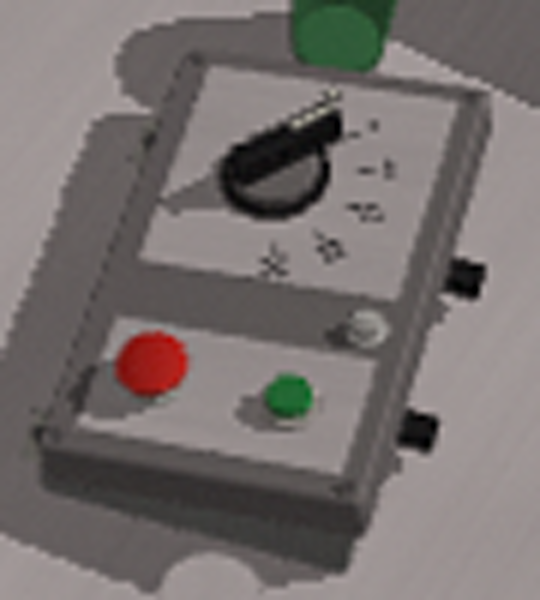

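```bash
cat > fit.py <<'E'
from h import *
import pickle
from scipy.optimize import least_squares
d=pickle.load(open("c0.pkl","rb"))
t=np.radians(10)
Rp=np.array([[np.cos(t),0,-np.sin(t)],[0,1,0],[np.sin(t),0,np.cos(t)]]) # panel->console
def panel(p): return Rp@np.array(p,float)+[0,0,.068]
def w(pose,p): return R.from_euler('z',pose[2]).apply(p)+[pose[0],pose[1],0]
conv=lambda z,o:(np.array(z,float)+.5)/6-.5+o
top={ 'g':(517,180),'r':(551,318),'bl':(80,188),'br':(588,66),'fr':(660,385),'fl':(166,505),
 'off':(150,334),'d1':(167,277),'d2':(215,240),'d3':(271,230),'d4':(329,240),'d5':(372,280)}
sc={'g':(289,395),'r':(152,362),'bl':(490,97),'fl':(197,58),'br':(368,525),'fr':(40,430),
 'd1':(362,130),'d2':(378,168),'d3':(366,210),'d4':(329,248),'d5':(273,262)}
def pts(x):
    P={'g':panel([.036,-.085,.012]),'r':panel([-.036,-.085,.021]),
    'bl':[.086,.135,.083],'br':[.086,-.135,.083],'fl':[-.086,.135,.053],'fr':[-.086,-.135,.053]}
    for i,n in enumerate(['off','d1','d2','d3','d4','d5']):
        a=np.radians(75-30*i); P[n]=panel([x[3]+x[5]*np.cos(a),x[4]+x[5]*np.sin(a),0])
    return {k:w(x,np.array(v)) for k,v in P.items()}
def res(x,full=False):
    P=pts(x); out=[];lab=[]
    for n,m,o,b in(('top',top,(180,145),x[6:8]),('scene',sc,(270,165),x[8:10])):
        c=d[n]
        for k,v in m.items():
            out.append(proj(P[k],*c[1:])[0]-conv(v,o)+b); lab.append(n+k)
    if full:
        for l,r in zip(lab,out): print(l,r.round(2))
    return np.r_[np.ravel(out),np.array(x[6:10])/1.5]
if __name__=="__main__":
    s=least_squares(res,[.45,.1,.2,0,.05,.06,0,0,0,0],loss='soft_l1')
    x=s.x; print(x.round(4), 'yaw',np.degrees(x[2])); res(x,True)
    dc=w(x,panel([x[3],x[4],0])); print('dial',dc,'start',w(x,panel([.036,-.085,.013])))
    for n,o in(('top',(180,145)),('scene',(270,165))):
        b=x[6:8] if n=='top' else x[8:10]
        for k in range(3):
            a=np.radians(75-30*k)
            q=[w(x,panel([x[3]+r*np.cos(a),x[4]+r*np.sin(a),.032])) for r in(.042,-.022)]
            print(n,k,((proj(q,*d[n][1:])+b-o+.5)*6-.5).round(0).tolist())
    np.save('x.npy',x)
E
python3 fit.py
```

```text
[ 0.5791  0.0979  0.2327 -0.0151  0.0577  0.0578  0.1164  0.2117  0.0733
  0.4742] yaw 13.33254435242175
topg [ 0.25 -0.66]
topr [ 0.16 -0.28]
topbl [-1.45 -1.67]
topbr [ 0.52 -1.9 ]
topfr [1.6  0.76]
topfl [-1.87  1.17]
topoff [0.71 0.39]
topd1 [0.6  0.47]
topd2 [-0.3  -0.13]
topd3 [-0.06 -0.74]
topd4 [-0.27  0.41]
topd5 [-0.64  0.9 ]
sceneg [0.21 0.33]
scener [0.04 0.13]
scenebl [ 1.04 -0.67]
scenefl [-1.6  -1.75]
scenebr [-0.52 -2.34]
scenefr [-1.07  3.07]
scened1 [ 0.97 -0.31]
scened2 [0.72 0.3 ]
scened3 [0.27 0.65]
scened4 [-0.31  0.04]
scened5 [-0.2   0.17]
dial [0.55133213 0.15059051 0.06537095] start [0.63105042 0.02282087 0.08705384]
top 0 [[177.0, 341.0], [307.0, 344.0]]
top 1 [[190.0, 299.0], [300.0, 366.0]]
top 2 [[221.0, 268.0], [284.0, 382.0]]
scene 0 [[308.0, 83.0], [245.0, 168.0]]
scene 1 [[337.0, 103.0], [231.0, 157.0]]
scene 2 [[347.0, 134.0], [225.0, 141.0]]
```

Both views agree that the selector is at "one": the tip matches the model for click 1. The mark residuals are about 0.7 px. The edge corners fit worse, probably because I picked the bevelled frame, but the dial and buttons fit well. Next I'll shut the gripper and move closer for a wrist view.

```bash
python3 -m crank '[[33,-32,0,0],[33,-32,0,0],[33,-32,0,0],[33,-32,0,0],[33,-32,0,0],[33,-32,0,0],[33,-32,0,0]]' 0 20; python3 -m crank '[[33,-32,0,0],[33,-32,0,0],[33,-32,0,0],[33,-32,0,0],[33,-32,0,0],[0,0,0,0]]'
cat > look.py <<'E'
import sys
from h import *
import pickle
n,k=sys.argv[1:3]
c=cam(n); pickle.dump((c,get_obs()),open(f"c_{k}.pkl","wb")); save(c[0],f"pics/{k}.png",1.4)
o=get_obs(); print(o["time_s"],o["position"].round(4),o["tool_rot"].round(2),o["wrist_force"].round(2),o["grip_width"])
E
python3 look.py wrist w1
```

```text
time_s: 0.85
position: [0.3075, -0.221, 0.2313]
tool_rot: [180.0, -0.0, 16.5]
wrist_force: [0.8, -0.6, 0.0]
grip_width: 0.001
time_s: 1.45
position: [0.4215, -0.0182, 0.2307]
tool_rot: [-179.9, -0.0, 16.9]
wrist_force: [-0.2, -0.4, 0.7]
grip_width: 0.004
1.5 [ 0.4204 -0.0201  0.2307] [-1.7998e+02  6.0000e-02  1.6860e+01] [ 0.84 -0.81 -0.22] -0.0014458245615002632
```

View pics/w1.png

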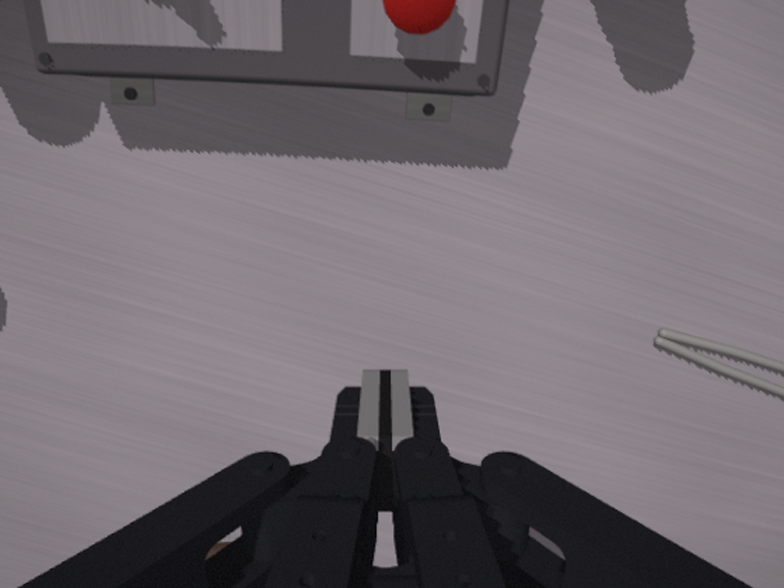

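The wrist view shows the front edge of the console at the top, the red button at (420,10) and the shut finger tips at (385,400). I'll move forward so the panel fills the free part of the view.

```bash
python3 -m crank '[[40,-6,-10,0],[40,-6,-10,0],[40,-6,-10,0],[0,0,0,0],[0,0,0,0]]'; python3 look.py wrist w2
```

```text
time_s: 2.0
position: [0.5296, 0.0282, 0.2606]
tool_rot: [-180.0, 0.1, 16.5]
wrist_force: [0.1, -0.1, -0.7]
grip_width: -0.003
2.05 [0.5289 0.028  0.2608] [-1.800e+02  1.000e-01  1.648e+01] [-1.22  0.36  0.05] -0.002324097780811326
```

View pics/w2.png

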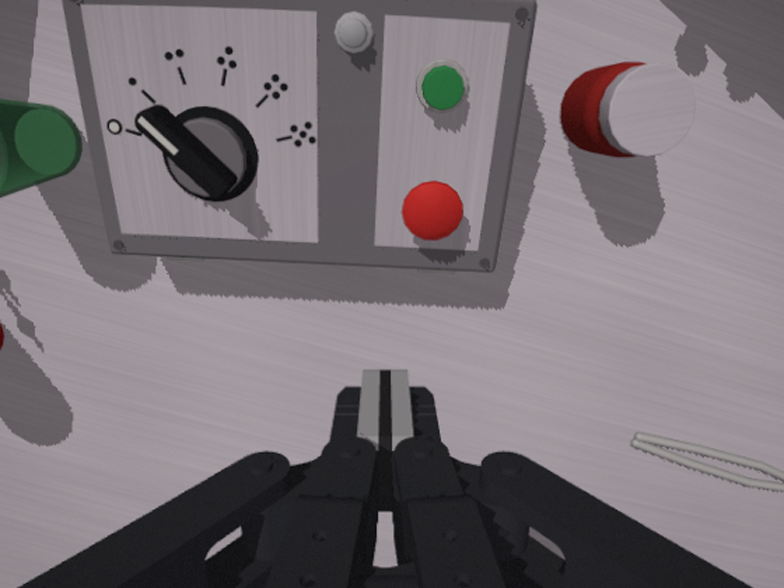

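The panel is clear here. Marks: off (114,127), one (132,81), four (275,87), five (302,133). Dial skirt is at (210,153), the handle points at one, green is at (443,87) and red at (433,210). I'll refine the fit from this view.

```bash
cat > fit2.py <<'E'
from fit import *
c,o=pickle.load(open("c_w2.pkl","rb"))
m={'off':(114,127),'d1':(132,81),'d2':(174,55),'d3':(227,58),'d4':(275,87),'d5':(302,133),'g':(443,87),'r':(433,210),'sk':(210,153)}
def r2(x,full=False):
    P=pts(np.r_[x,0,0,0,0]); P['sk']=w(x,panel([x[3],x[4],.006])); out=[]
    for k,v in m.items():
        e=proj(P[k],*c[1:])[0]-((np.array(v)+.5)/1.4-.5); out.append(e)
        if full: print(k,e.round(2))
    return np.ravel(out)
x=np.load('x.npy')[:6]
s=least_squares(r2,x); x=s.x; print(x.round(4),np.degrees(x[2])); r2(x,True); np.save('x2.npy',x)
print('dial',w(x,panel([x[3],x[4],0])).round(4),'start',w(x,panel([.036,-.085,.013])).round(4),'stop',w(x,panel([-.036,-.085,.024])).round(4))
for k in range(3):
    a=np.radians(75-30*k); q=[w(x,panel([x[3]+r*np.cos(a),x[4]+r*np.sin(a),.032])) for r in(.042,-.022)]
    print(k,(proj(q,*c[1:])*1.4).round(0).tolist())
# finger tip width
for off in(-.0075,.0075):
    tc=o['position']+R.from_euler('xyz',o['tool_rot'],degrees=True).apply([0,off,0]); print('tip',proj(tc,*c[1:])*1.4)
for off in(-.011,.011):
    tc=o['position']+R.from_euler('xyz',o['tool_rot'],degrees=True).apply([off,0,0]); print('tip',proj(tc,*c[1:])*1.4)
E
python3 fit2.py
```

```text
[ 0.5796  0.0987  0.2408 -0.0125  0.0558  0.0602] 13.794157585423978
off [ 1.09 -0.52]
d1 [0.8  0.27]
d2 [ 0.2  -0.22]
d3 [ 0.14 -1.23]
d4 [-0.3  -0.77]
d5 [-0.11 -0.06]
g [-0.03 -0.67]
r [0.04 0.76]
sk [-1.82  2.66]
dial [0.5544 0.15   0.0658] start [0.6321 0.0241 0.0871] stop [0.5614 0.0067 0.0854]
0 [[121.0, 147.0], [231.0, 179.0]]
1 [[135.0, 114.0], [223.0, 195.0]]
2 [[165.0, 94.0], [207.0, 204.0]]
tip [[361.14354864 396.15593826]]
tip [[409.70223184 396.13112188]]
tip [[385.39506995 426.73095417]]
tip [[385.45582769 364.09079026]]
```

```bash
python3 - <<'E'
from fit import *
c,o=pickle.load(open("c_w2.pkl","rb")); x=np.load('x2.npy')
f=cv2.resize(c[0][10:175,60:240],None,fx=4.4,fy=3.6*4.4/3.6*.8,interpolation=cv2.INTER_CUBIC) if 0 else cv2.resize(c[0][20:160,60:240],None,fx=4,fy=4,interpolation=cv2.INTER_CUBIC)
def dr(P,col):
    q=((proj(P,*c[1:])-[60,20]+.5)*4-.5).round().astype(int)
    for u in q: cv2.circle(f,tuple(int(i) for i in u),1,col,-1)
for h,col in((0,(255,0,0)),(.012,(0,255,255))):
    dr([w(x,panel([x[3]+.024*np.cos(a),x[4]+.024*np.sin(a),h])) for a in np.linspace(0,6.28,80)],col)
dr([w(x,panel([x[3]+.06*np.cos(a),x[4]+.06*np.sin(a),0])) for a in np.radians(75-30*np.arange(6))],(255,255,0))
a=np.radians(45);u=np.array([np.cos(a),np.sin(a)]);v=np.array([-u[1],u[0]])
for r in np.linspace(-.022,.042,40):
  for s in(-.007,.007): dr(w(x,panel(np.r_[np.array([x[3],x[4]])+r*u+s*v,.032])),(0,255,0))
save(f,"pics/w2z.png")
E
```

```text
(no output)
```

View pics/w2z.png

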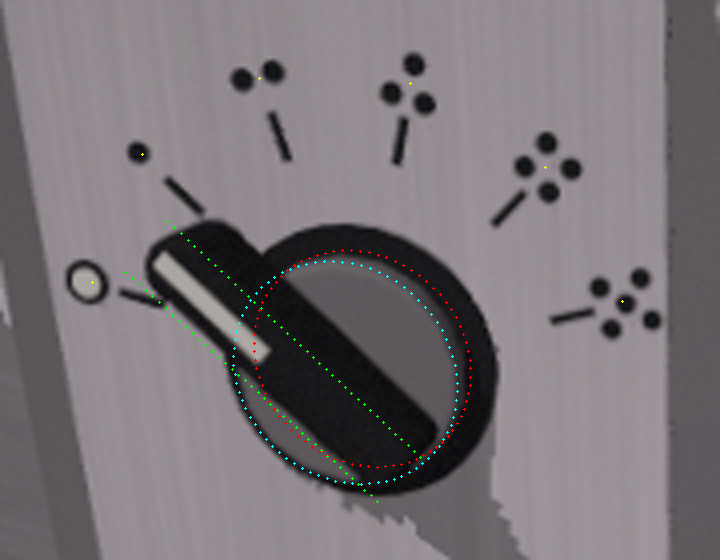

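The marks, the grey skirt top and the white line all match the model. The thick black side is the bar's side wall, seen at an angle. So the dial is at about (0.554, 0.150). Next I'll work out the push waypoints and turn the wrist.

```bash
python3 -m crank '[[0,0,0,-8.5],[0,0,0,-8.5],[0,0,0,-8.5],[0,0,0,-8.5],[0,0,0,-8.5],[0,0,0,-8.5],[0,0,0,-8.5],[0,0,0,-8.5]]'; python3 -m crank '[[0,0,0,-8],[0,0,0,-8],[0,0,0,-8],[0,0,0,-8],[0,0,0,-8],[0,0,0,-8],[0,0,0,-8],[0,0,0,-8]]'
cat > wp.py <<'E'
from fit import *
x=np.load('x2.npy'); yaw=np.degrees(x[2])
def fc(phi,gap=0,r=.035,h=.018,half=.011):
    a=np.radians(phi); u=np.array([np.cos(a),np.sin(a)]); v=np.array([-u[1],u[0]])
    return w(x,panel(np.r_[np.array([x[3],x[4]])+r*u+(.007+half+gap)*v,h])), phi+90+yaw
if __name__=="__main__":
    o=get_obs(); p=o['position']; print(p.round(4),o['tool_rot'].round(2))
    for phi,g in((45,.010),(45,0),(20,0),(-10,0),(-40,0)):
        q,y=fc(phi,g); print(phi,g,q.round(4),round(y,1),'rel tool mm',(R.from_euler('xyz',o['tool_rot'],degrees=True).inv().apply(q-p)*1e3).round(1),'dyaw',round(y-o['tool_rot'][2],1))
E
python3 wp.py
```

```text
time_s: 2.85
position: [0.528, 0.0278, 0.2617]
tool_rot: [180.0, 0.0, 84.8]
wrist_force: [0.0, -0.8, -0.1]
grip_width: 0.002
time_s: 3.65
position: [0.5281, 0.0278, 0.2617]
tool_rot: [-180.0, 0.0, 148.8]
wrist_force: [0.6, -0.0, 0.5]
grip_width: 0.001
[0.5281 0.0278 0.2617] [-1.7999e+02  1.0000e-02  1.4878e+02]
45 0.01 [0.5454 0.1937 0.0844] 148.8 rel tool mm [ 71.1 150.9 177.2] dyaw 0.0
45 0 [0.5539 0.1885 0.0856] 148.8 rel tool mm [ 61.2 150.8 176. ] dyaw 0.0
20 0 [0.57   0.1836 0.0882] 123.8 rel tool mm [ 44.9 155.  173.4] dyaw -25.0
-10 0 [0.5845 0.1694 0.0901] 93.8 rel tool mm [ 25.1 150.4 171.6] dyaw -55.0
-40 0 [0.5901 0.1498 0.0902] 63.8 rel tool mm [ 10.2 136.5 171.4] dyaw -85.0
```

```bash
python3 -m crank '[[18,37.5,0,0],[18,37.5,0,0],[18,38,0,0],[18,38,0,0],[0,0,45,0],[0,0,45,0],[0,0,40,0],[0,0,0,0]]'; python3 look.py wrist w3;python3 wp.py; python3 look.py scene s3; python3 -c "
from h import *
import pickle
c=pickle.load(open('c_s3.pkl','rb'))[0]; save(c[0][120:270,220:400],'pics/s3.png',4)"
```

```text
time_s: 4.45
position: [0.5424, 0.1928, 0.1259]
tool_rot: [-179.5, -0.4, 148.5]
wrist_force: [-0.6, 0.3, -0.5]
grip_width: -0.001
4.5 [0.5443 0.1935 0.1296] [-179.74   -0.2   148.47] [ 0.03 -0.04  0.6 ] -0.0006633698872688959
[0.5443 0.1935 0.1296] [-179.74   -0.2   148.47]
45 0.01 [0.5454 0.1937 0.0844] 148.8 rel tool mm [-1.   0.9 45.1] dyaw 0.3
45 0 [0.5539 0.1885 0.0856] 148.8 rel tool mm [-10.9   0.9  43.9] dyaw 0.3
20 0 [0.57   0.1836 0.0882] 123.8 rel tool mm [-27.2   5.2  41.2] dyaw -24.7
-10 0 [0.5845 0.1694 0.0901] 93.8 rel tool mm [-47.    0.6  39.3] dyaw -54.7
-40 0 [0.5901 0.1498 0.0902] 63.8 rel tool mm [-62.  -13.1  39.2] dyaw -84.7
4.55 [0.5462 0.1942 0.1322] [-1.7996e+02 -3.0000e-02  1.4848e+02] [0.21 0.97 0.75] 0.0001120736021848796
```

View pics/w3.png

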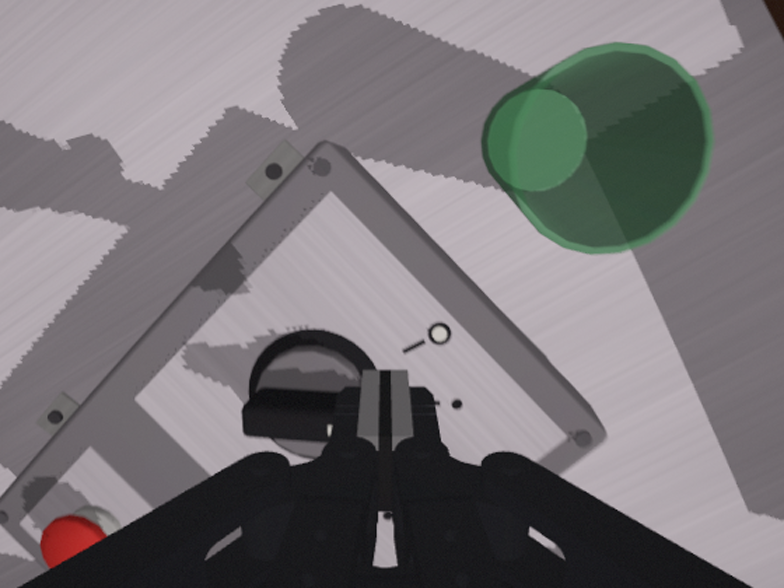

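View pics/s3.png

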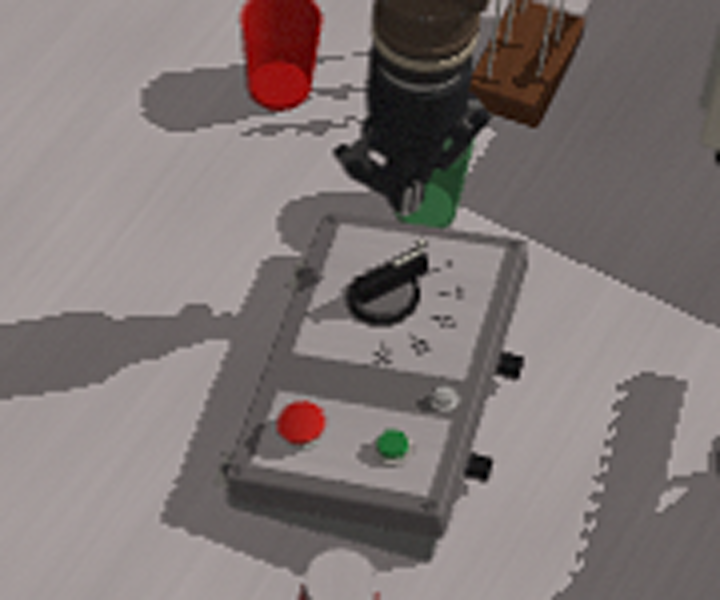

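The finger is on the counter-clockwise side of the handle and clear of the tumbler. I'll descend beside the bar and check for contact, then make the first push.

```bash
python3 -m crank '[[0,0,16,0],[0,0,15,0],[0,0,15,0],[0,0,0,0]]'; python3 wp.py; python3 look.py wrist w4
```

```text
time_s: 4.95
position: [0.5476, 0.1951, 0.0869]
tool_rot: [179.9, 0.1, 148.5]
wrist_force: [-0.8, 1.0, 0.1]
grip_width: -0.001
[0.5476 0.1951 0.0869] [1.7993e+02 6.0000e-02 1.4850e+02]
45 0.01 [0.5454 0.1937 0.0844] 148.8 rel tool mm [ 1.1 -2.3  2.5] dyaw 0.3
45 0 [0.5539 0.1885 0.0856] 148.8 rel tool mm [-8.8 -2.4  1.3] dyaw 0.3
20 0 [0.57   0.1836 0.0882] 123.8 rel tool mm [-25.1   1.9  -1.3] dyaw -24.7
-10 0 [0.5845 0.1694 0.0901] 93.8 rel tool mm [-44.9  -2.6  -3.1] dyaw -54.7
-40 0 [0.5901 0.1498 0.0902] 63.8 rel tool mm [-59.9 -16.4  -3.3] dyaw -84.7
5.0 [0.548  0.1953 0.0877] [1.7989e+02 9.0000e-02 1.4851e+02] [-0.34  0.63  0.88] -0.0015525636941983811
```

View pics/w4.png

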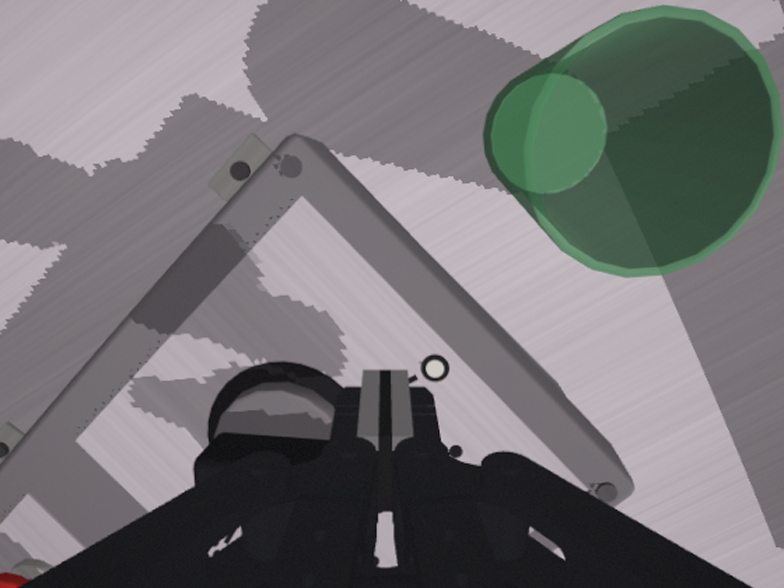

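No contact so far. The finger sits between the bar and the off mark, at about (385,380). Now push one.

```bash
python3 -m crank '[[-9,-2.5,1.5,0],[-5.3,2.2,-0.9,8.3],[-5.3,2.2,-0.9,8.3],[-5.3,2.2,-0.9,8.4],[0,0,0,0],[0,0,0,0]]'; python3 wp.py; python3 look.py wrist w5
```

```text
time_s: 5.6
position: [0.5706, 0.1834, 0.0876]
tool_rot: [179.9, 0.0, 123.7]
wrist_force: [-0.3, -0.2, 0.1]
grip_width: -0.005
[0.5706 0.1834 0.0876] [1.7991e+02 3.0000e-02 1.2371e+02]
45 0.01 [0.5454 0.1937 0.0844] 148.8 rel tool mm [ 22.5 -15.2   3.2] dyaw 25.1
45 0 [0.5539 0.1885 0.0856] 148.8 rel tool mm [ 13.5 -11.1   1.9] dyaw 25.1
20 0 [0.57   0.1836 0.0882] 123.8 rel tool mm [ 0.5 -0.4 -0.6] dyaw 0.1
-10 0 [0.5845 0.1694 0.0901] 93.8 rel tool mm [-19.4   3.8  -2.5] dyaw -29.9
-40 0 [0.5901 0.1498 0.0902] 63.8 rel tool mm [-38.8  -2.4  -2.6] dyaw -59.9
5.65 [0.5702 0.1834 0.0873] [1.7994e+02 2.0000e-02 1.2370e+02] [-0.64 -0.08  1.01] 0.0010746224971719654
```

View pics/w5.png

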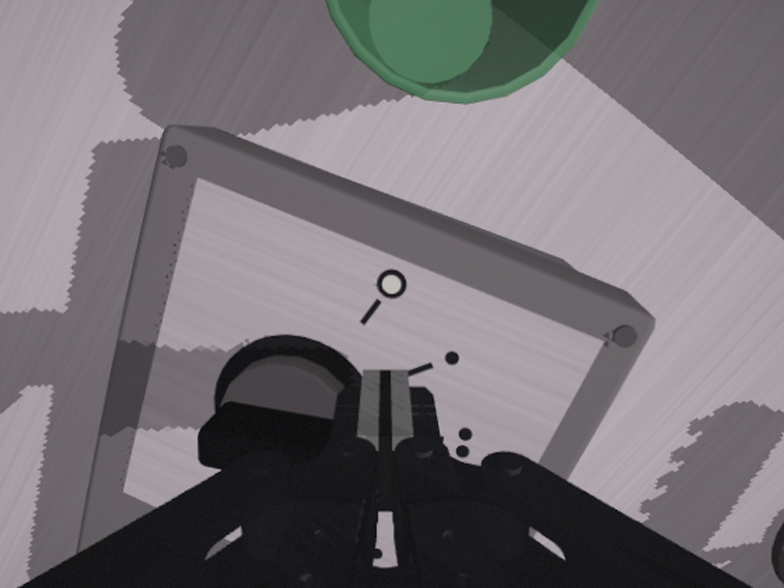

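The bar has snapped ahead and now sits slightly clockwise of the finger, at two. Zero force. Push two.

```bash
python3 -m crank '[[-4.8,2,-0.7,7.5],[-4.8,2,-0.7,7.5],[-4.8,2,-0.6,7.5],[-4.8,2,-0.6,7.5],[0,0,0,0],[0,0,0,0]]'; python3 wp.py; python3 look.py wrist w6;python3 look.py scene s6; python3 -c "
from h import *
import pickle
c=pickle.load(open('c_s6.pkl','rb'))[0]; save(c[0][120:270,220:400],'pics/s6.png',4)"
```

```text
time_s: 6.25
position: [0.5842, 0.169, 0.0893]
tool_rot: [180.0, -0.0, 93.8]
wrist_force: [0.5, 0.3, -0.1]
grip_width: -0.001
[0.5842 0.169  0.0893] [ 1.7999e+02 -1.0000e-02  9.3780e+01]
45 0.01 [0.5454 0.1937 0.0844] 148.8 rel tool mm [ 27.1 -37.1   4.9] dyaw 55.0
45 0 [0.5539 0.1885 0.0856] 148.8 rel tool mm [ 21.4 -29.    3.7] dyaw 55.0
20 0 [0.57   0.1836 0.0882] 123.8 rel tool mm [ 15.5 -13.2   1.1] dyaw 30.0
-10 0 [0.5845 0.1694 0.0901] 93.8 rel tool mm [ 0.3  0.3 -0.8] dyaw 0.0
-40 0 [0.5901 0.1498 0.0902] 63.8 rel tool mm [-19.6   4.6  -0.9] dyaw -30.0
6.3 [0.5841 0.1691 0.0893] [ 1.800e+02 -1.000e-02  9.375e+01] [-0.95  0.59  0.49] 0.0017231834143099079
6.35 [0.5841 0.1691 0.0892] [180.    -0.    93.72] [ 0.19 -0.4  -0.35] -0.0006887064434895484
```

View pics/w6.png

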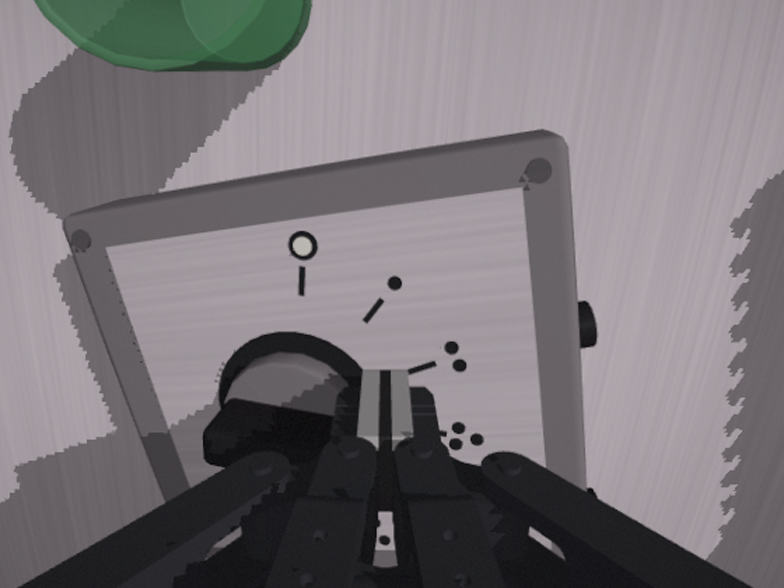

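View pics/s6.png

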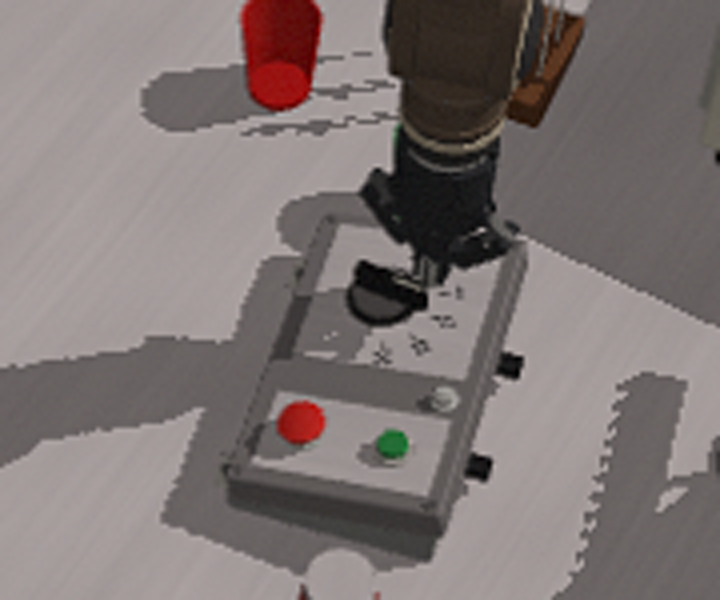

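The handle has reached three, with its pointing end under the finger side in the scene view. Now push three, then back off along tool +x and lift.

```bash
python3 -m crank '[[-4.8,2,-0.3,7.5],[-4.8,2,-0.3,7.5],[-4.8,2,0,7.5],[-4.8,2,0,7.5],[0,0,0,0],[0,0,0,0]]'; python3 wp.py; python3 -m crank '[[8,0,0,0],[0,0,-25,0],[0,0,-40,0],[0,0,-45,0],[0,0,-45,0],[0,0,0,0]]'; python3 look.py wrist w7;python3 look.py scene s7; python3 -c "
from h import *
import pickle
c=pickle.load(open('c_s7.pkl','rb'))[0]; save(c[0][120:270,220:400],'pics/s7.png',4)"
```

```text
time_s: 6.95
position: [0.5895, 0.1492, 0.0898]
tool_rot: [-180.0, -0.0, 63.8]
wrist_force: [-0.1, -0.1, 0.1]
grip_width: 0.001
[0.5895 0.1492 0.0898] [-1.800e+02 -1.000e-02  6.378e+01]
45 0.01 [0.5454 0.1937 0.0844] 148.8 rel tool mm [ 20.4 -59.1   5.4] dyaw 85.0
45 0 [0.5539 0.1885 0.0856] 148.8 rel tool mm [ 19.5 -49.2   4.1] dyaw 85.0
20 0 [0.57   0.1836 0.0882] 123.8 rel tool mm [ 22.2 -32.6   1.6] dyaw 60.0
-10 0 [0.5845 0.1694 0.0901] 93.8 rel tool mm [ 15.9 -13.3  -0.3] dyaw 30.0
-40 0 [0.5901 0.1498 0.0902] 63.8 rel tool mm [ 0.8  0.3 -0.5] dyaw 0.0
time_s: 7.55
position: [0.5954, 0.1576, 0.2521]
tool_rot: [179.5, -0.4, 63.7]
wrist_force: [1.5, 0.5, 0.4]
grip_width: 0.001
7.6 [0.5948 0.1574 0.2488] [179.7   -0.28  63.69] [ 0.25 -0.23 -1.03] 0.00031654479642848917
7.65 [0.594  0.1571 0.2462] [ 1.7987e+02 -1.3000e-01  6.3670e+01] [-0.22  0.11  0.05] 0.0011048148504202882
```

View pics/w7.png

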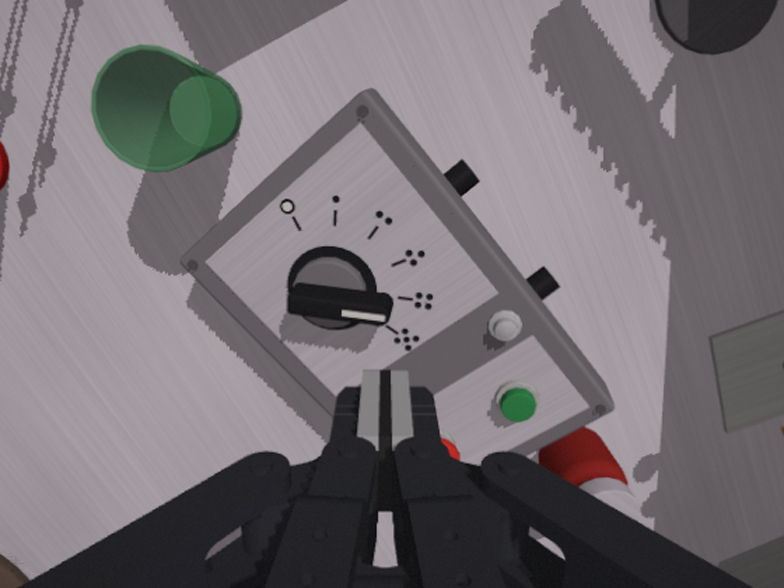

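View pics/s7.png

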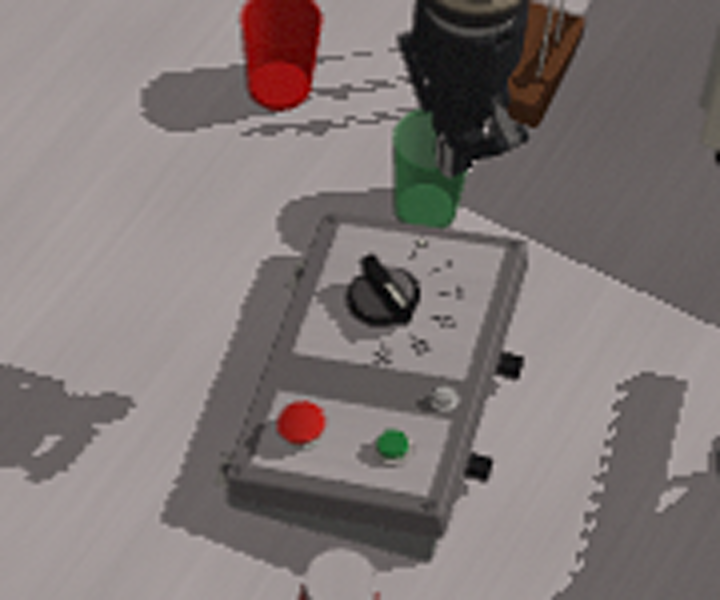

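The handle now points toward the four-dot mark at (424,300), seen with some parallax. I'll measure its angle from the white line at (341,313) to (385,318), then refine the start button position from the green cap at (519,404).

```bash
python3 - <<'E'
from fit import *
c,o=pickle.load(open("c_w7.pkl","rb")); x=np.load('x2.npy')
for k in(3,4,5):
    a=np.radians(75-30*k); q=[w(x,panel([x[3]+r*np.cos(a),x[4]+r*np.sin(a),.032])) for r in(.042,.010)]
    print(k,(proj(q,*c[1:])*1.4).round(0).tolist())
# line angle
n=w(x,panel([0,0,1]))-w(x,panel([0,0,0])); p0=w(x,panel([x[3],x[4],.032]))
oo,d=ray((np.array([(341,313),(385,318)],float)+.5)/1.4-.5,*c[1:])
P=oo+d*(((p0-oo)@n)/(d@n))[:,None]
e=R.from_euler('z',-x[2]).apply(P-[x[0],x[1],0])-[0,0,.068]; e=e@Rp; print(e.round(4), 'ang',np.degrees(np.arctan2(*(e[1]-e[0])[[1,0]])))
print('green model',proj(w(x,panel([.036,-.085,.013])),*c[1:])*1.4, 'marks',(proj([w(x,panel([x[3]+.06*np.cos(b),x[4]+.06*np.sin(b),0])) for b in np.radians([75,-45])],*c[1:])*1.4).round())
# intersection at start top plane
ps=w(x,panel([.036,-.085,.013])); oo,d=ray((np.array([(519,403)],float)+.5)/1.4-.5,*c[1:]); print('green meas',oo+d*(((ps-oo)@n)/(d@n))[:,None],ps)
o=get_obs(); print(o['position'],o['tool_rot'],(R.from_euler('xyz',o['tool_rot'],degrees=True).inv().apply(ps-o['position'])*1e3).round(1))
E
```

```text
3 [[382.0, 284.0], [334.0, 303.0]]
4 [[389.0, 317.0], [336.0, 310.0]]
5 [[377.0, 346.0], [334.0, 318.0]]
[[-0.0042  0.0459  0.032 ]
 [ 0.0151  0.0273  0.032 ]] ang -44.0456681706966
green model [[519.07173099 406.59944479]] marks [[287. 205.]
 [422. 298.]]
green meas [[0.63299533 0.02709324 0.08733389]] [0.632096   0.02409489 0.08705384]
[0.59396768 0.15714261 0.2461765 ] [ 1.79867583e+02 -1.28691313e-01  6.36686760e+01] [-102.7   92.8  159.1]
```

The white line measures −44.0° against −45° for four dots, so the selector is at four. Now I'll go above the green button.

```bash
python3 -m crank '[[-33.7,30.8,0,0],[-33.7,30.8,0,0],[-33.7,30.8,0,0],[0,0,45,0],[0,0,45,0],[0,0,40,0],[0,0,0,0],[0,0,0,0]]'; python3 look.py wrist w8; python3 - <<'E'
from h import *
o=get_obs(); ps=np.array([.6325,.0255,.087]); print((R.from_euler('xyz',o['tool_rot'],degrees=True).inv().apply(ps-o['position'])*1e3).round(1))
E
```

```text
time_s: 8.45
position: [0.6299, 0.0248, 0.1138]
tool_rot: [-179.8, 0.1, 63.6]
wrist_force: [0.5, 0.6, 0.8]
grip_width: -0.0
8.5 [0.6313 0.0249 0.1159] [ 1.7997e+02 -2.0000e-02  6.3590e+01] [0.87 0.22 0.37] 0.0003568269986046324
[ 1.   0.8 28.9]
```

View pics/w8.png

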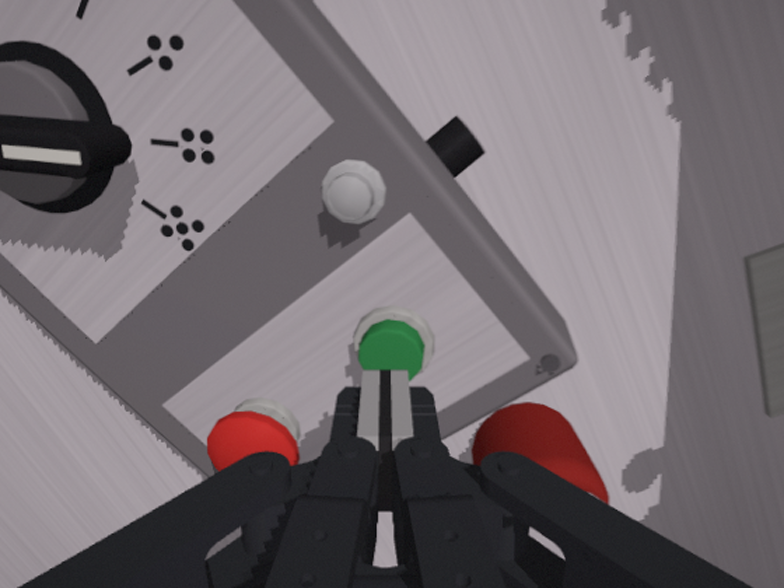

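```bash
python3 - <<'E'
from h import *
import pickle
c,o=pickle.load(open("c_w8.pkl","rb"))
print(proj([o['position'],o['position']-[0,0,.0285],[.6325,.0255,.087]],*c[1:])*1.4)
E
python3 -m crank '[[1,1,12,0],[0,0,10,0],[0,0,0,0]]'
```

```text
[[389.32544892 395.43203334]
 [388.71170741 354.67542887]
 [391.05985513 351.5496225 ]]
time_s: 8.8
position: [0.6317, 0.0252, 0.0917]
tool_rot: [-179.9, 0.0, 63.6]
wrist_force: [-0.3, -0.9, -0.3]
grip_width: -0.0
```

The tip will land at (389,355) and the green cap is at (391,351), so it is centred within about 2 mm. Pressing slowly.

```bash
python3 -m crank '[[0,0,2,0],[0,0,2,0],[0,0,2,0],[0,0,0,0],[0,0,0,0]]'; python3 -m crank '[[0,0,1.5,0],[0,0,0,0],[0,0,0,0]]'
```

```text
time_s: 9.3
position: [0.6326, 0.0251, 0.0873]
tool_rot: [179.9, -0.0, 63.5]
wrist_force: [0.7, -0.4, 2.2]
grip_width: 0.001
time_s: 9.6
position: [0.6328, 0.0252, 0.0857]
tool_rot: [179.9, -0.0, 63.5]
wrist_force: [2.2, 1.0, 4.6]
grip_width: 0.0
```

```bash
python3 -m crank '[[0,0,1.5,0],[0,0,0,0],[0,0,0,0]]'; python3 -m crank '[[0,0,1.5,0],[0,0,0,0],[0,0,0,0]]'
```

```text
time_s: 9.9
position: [0.6329, 0.0252, 0.0842]
tool_rot: [179.9, -0.1, 63.6]
wrist_force: [3.7, 0.2, 5.9]
grip_width: 0.0
time_s: 10.2
position: [0.6331, 0.0252, 0.0834]
tool_rot: [179.9, -0.1, 63.6]
wrist_force: [2.3, 0.2, 7.6]
grip_width: 0.003
```

```bash
python3 -m crank '[[0,0,1.5,0],[0,0,0,0],[0,0,0,0]]';python3 -m crank '[[0,0,1.5,0],[0,0,0,0],[0,0,0,0]]'; python3 look.py wrist w9
```

```text
time_s: 10.5
position: [0.6334, 0.0252, 0.0832]
tool_rot: [179.8, -0.1, 63.6]
wrist_force: [-0.0, 0.9, 14.5]
grip_width: -0.004
time_s: 10.8
position: [0.6335, 0.0252, 0.0829]
tool_rot: [179.8, -0.2, 63.6]
wrist_force: [-2.6, 0.4, 21.3]
grip_width: 0.001
10.85 [0.6335 0.0252 0.083 ] [ 1.7975e+02 -1.5000e-01  6.3550e+01] [-2.98  0.85 21.26] 0.001125615728253684
```

View pics/w9.png

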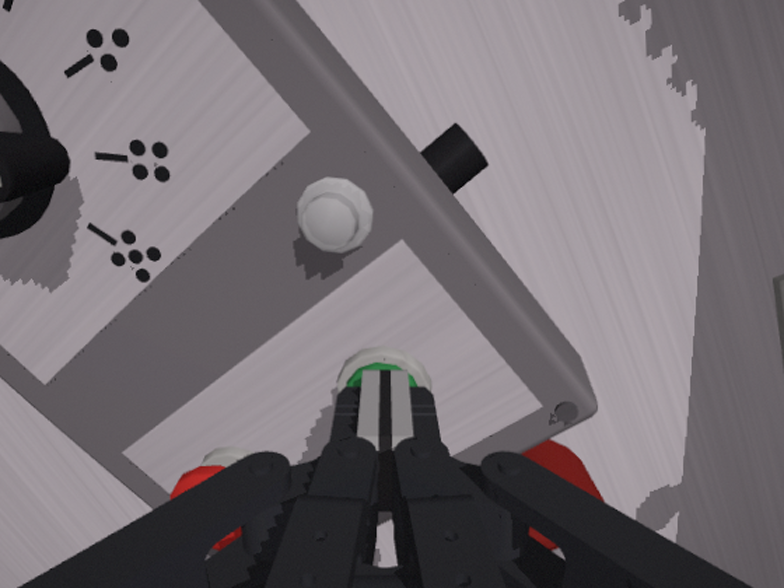

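The button has hit its stop: force climbs from 8 to 21 N with hardly any more travel, after 5.3 mm in all. The tip is on the green cap at (385,385). I'll release, lift and check.

```bash
python3 -m crank '[[0,0,-5,0],[0,0,-10,0],[0,0,-25,0],[0,0,-45,0],[0,0,-45,0],[-40,-20,-30,0],[-30,0,0,0],[0,0,0,0]]'; python3 -m crank '[[0,0,0,0],[0,0,0,0]]'; python3 look.py wrist w10; python3 look.py scene s10; python3 -c "
from h import *
import pickle
c=pickle.load(open('c_s10.pkl','rb'))[0]; save(c[0][120:270,220:400],'pics/s10z.png',4)"
```

```text
time_s: 11.65
position: [0.5837, -0.0291, 0.2381]
tool_rot: [180.0, 0.1, 63.4]
wrist_force: [-0.4, -0.3, -0.2]
grip_width: 0.002
time_s: 11.85
position: [0.5853, -0.0264, 0.2358]
tool_rot: [-179.9, 0.0, 63.6]
wrist_force: [0.5, -0.7, -0.5]
grip_width: -0.0
11.9 [ 0.5855 -0.0262  0.2358] [-1.7987e+02  5.0000e-02  6.3580e+01] [0.69 0.46 0.5 ] -0.0005159110497880123
11.95 [ 0.5856 -0.0261  0.2359] [-1.7988e+02  5.0000e-02  6.3590e+01] [-0.23 -0.1   0.1 ] -0.004203924212589718
```

View pics/w10.png

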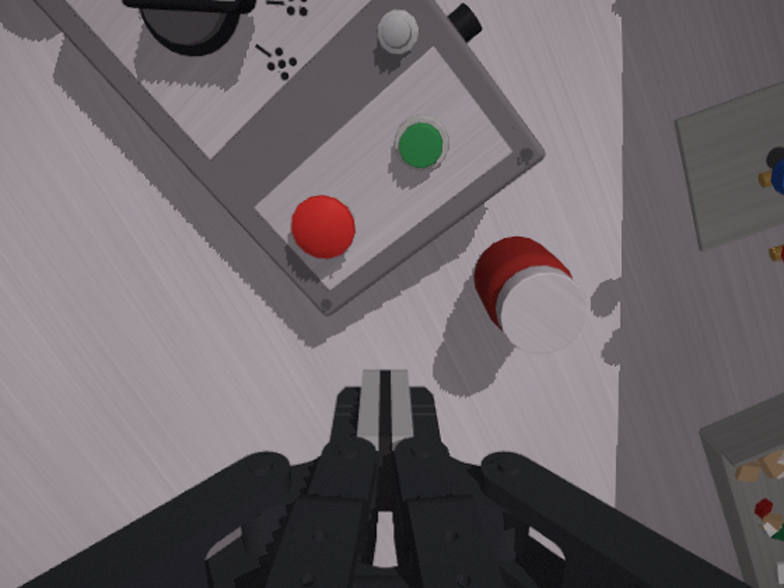

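View pics/s10.png

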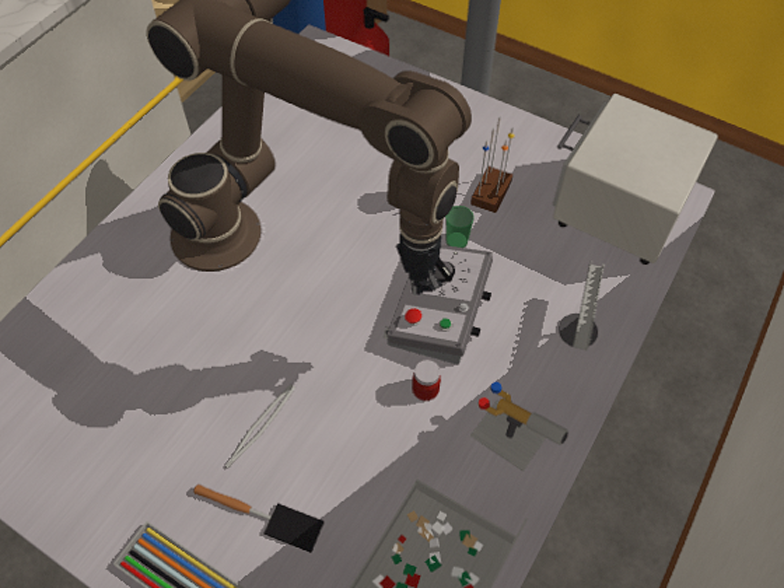

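View pics/s10z.png

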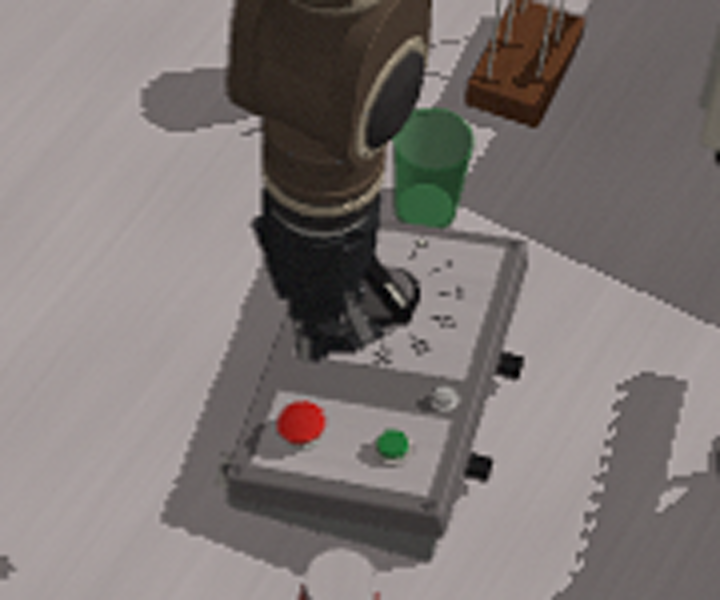

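The green cap at (420,145) is back out, and the red button, jar, tumblers and tools are where they were. The handle still points at four dots, as it did in w8 and w9, and nothing has touched it since. Handing in.

```bash
python3 -c "
from plant import order,get_obs
print(order.job_done()); print(get_obs()['time_s'])"
```

```text
the job is handed in; nothing more can be done
None
the job is handed in; nothing more can be done
```

The selector is at speed four, and after that I pushed the green start button fully in and let it come back out. I handed the job in at about 12 s of the 54 s allowed.

- **Selector:** it started at one. I pushed it round with the shut fingertips in three separate pushes, and it snapped into two, three and four. The white line then measured −44.0°, against −45° for four dots.
- **Start button:** it met its stop after about 5.3 mm, where the force rose from 8 to 21 N with almost no further travel. After I lifted away, the cap was standing out again.
- **Everything else:** nothing was gripped and the red stop button was not touched. In the last views the jar, green tumbler, mandrel stand, tweezers and paddle stood where they had been.
- **Checks that were partial or disagreed:**
  - The arm hid the red tumbler in the last overall picture. The arm was not sent near it, and it was still in place just before the start button was pressed.
  - The handle was partly cut off or hidden in the last two pictures. What could be seen of it had not moved from four.
  - The console's edge corners fitted my first model up to 3 pixels off. I relied on the scale marks and buttons instead, and these agreed to about 1 pixel.
  - My estimates of the green button's position differed by about 3 mm. I aimed between them, and the tip landed on the cap.

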